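# Shut and latch the cartridge cabinet

## Robot

A 6-joint arm with a two-finger parallel gripper is mounted at the origin on the work surface. World frame = base frame: x ahead of the robot, y to its left, z up, the work surface at z = 0. Lengths are in m, angles in rad, forces in N, time in s.
With the tool pointing down it reaches from about 0.3 to 0.775 m from the base axis. Payload 14.6 kg.
Tool frame: the origin (TCP) lies at the very end of the fingers, on their centre line; the grasp point (between the pads) lies 19 mm behind it; z points along the fingers, y is the line along which they close (so a half turn about z gives the same grasp; the last joint's range is limited). The gripper opens to 94 mm and grips with 3 to 60 N. Pads are 16 mm wide; open, the fingers measure 119 mm over their backs; the gripper's body (75 mm by 177 mm) begins 78 mm behind the grasp point.
Start: joints at [-1.231, 0.3, 1.521, -0, 1.321, -0.067], TCP at [0.218, -0.505, 0.205] pointing down, gripper open.
Joint ranges: [-3.03, 3.03], [-0.79, 2.21], [0.23, 2.52], [-1.04, 4.18], [0, 3.07], [-2.55, 2.55]. Speed limits (rad/s): [2.22, 2.22, 2.57, 3.14, 3.14, 3.14].

## Interface

Orientations are given as [roll, pitch, yaw] about the fixed x, y, z axes, in that order (R = Rz(yaw) Ry(pitch) Rx(roll)).
In Python, from station import ctrl gives the robot as it stands. The module is installed in compiled form; this text tells all that it offers.
- The arm moves only by the tool play_rows, never from a script. Its argument "commands" is a list of rows, each a list of 7 numbers: the shift along the tool's x, y, z in m, then the turn, a rotation vector about the tool's x, y, z in degrees, then the closure, from -1 (fully open) to 1 (shut). A call has 1 to 20 rows; each row shifts and turns the commanded pose from where the row before left it, along the tool's axes as they then stand; what a row does not reach is not made up. A row lasts 1/12 s, in which the tool goes at most 41.7 mm and 7.16 degrees, less where a joint would pass 70% of its speed; a pose out of reach is approached as far as the arm can. A call is refused whole if a number of a shift passes 0.0417 or a number of a turn 7.16, either way. A call with a gripper value outside its range is refused whole. The fingers move at their own pace and stop on an object; "force" is the grip in N (left out, the last holds). Time passes only in rows, so rows that do not move let the fingers close. It gives the time, the measured TCP pose, the force, the opening and the grip force at its end, in the units of the state.
- ctrl.get_obs(): the state, without advancing time (a new reading comes with each control period).
- ctrl.camera(name): name is "scene" or "top"; returns the picture (420x560x3 uint8, blue, green, red); there is no depth.
- ctrl.camera_model(name): a dict with "fx", "fy", "cx", "cy" (pixels), "distortion" ([k1, k2, p1, p2, k3] as OpenCV has them; the pictures are not rectified), "rvec" (rotation vector, rad) and "tvec" (3), from world to camera coordinates, as OpenCV has them. Camera axes: x right, y down, z forward; pixel columns grow to the right and rows downward; lengths in m; the calibration is good to about 2 mm. A picture is of the moment at which its call begins. camera_model takes no time and is no camera call.
- ctrl.hand_in(): hands the job in; it is judged then, once.
The state is a dict: "time_s": time; "qpos": joint angles; "joint_vel": joint speeds; "tau": joint torques, N m; "ee_pos": TCP position; "eef_rot": TCP orientation; "force": force on the tool from outside, world axes, zero at the start; "moment": the same for the moment, N m; "grip_width": finger opening in m; "grip_force": force on a finger pad.
Only numpy, scipy, OpenCV 4.12 (cv2) and the standard library are available. Lean on these libraries where they do the work, as an engineer would, in place of code of your own. Each camera call takes 0.05 s, during which the arm holds its last target. There are 200 camera calls.

## Task

Before the trolley is rolled away, push the cabinet's ajar door fully shut with a fingertip; only then push the steel latch bar round on its pivot until it lies flat across the front of the shut door. Only push: do not take the door or the bar between the fingers, and leave the tray, headshell, stylus guard and hex driver where they are. Finish with the robot clear of everything.

Things in the scene. Friction and masses are not known exactly. Their poses are not given: they have to be found in the camera images.
- cabinet: Small birch cabinet, fixed, 150 deep (x) x 220 wide (y) x 200 high; all sizes in mm. Origin: centre of its underside, on the glass. Its own -x is the front. The carcass front is at x = -75; a fixed stile (front face x = -90) covers the front from y = -110 to -68, the swing door the rest. The latch bar turns about a vertical pin at x = -98, y = -88.
- door (a joint): Angle of the birch swing door, rad: 0 fully shut (a stop), grows as it opens towards the cabinet's -x; limit 1.8. Panel 15 thick, z = 3 to 197. Vertical hinge at the cabinet's x = -75, y = +110, at the panel's back face; the panel spans 2 to 175 from it. Friction hinge: stays where left, no spring; about 0.4 N at the free edge moves it.
- door_centre (a point): Point at the centre of the door panel (in the middle of its thickness, z = 100). Its axes turn with the door and equal the cabinet's when shut: x through the thickness (-x is the outer face), y along the width towards the hinge, z up.
- door_corner (a point): Upper free corner of the door panel, on the outer face (z = 197, 175 from the hinge). A small aluminium knob 20 across stands 18 out of the outer face, 148 from the hinge at z = 63.
- latch (a joint): Angle of the steel latch bar, rad: 0 flat across the shut door, pointing to the cabinet's +y (a stop, 3 gap to the door's outer face); grows counter-clockwise from above: 1.57 points straight out to the cabinet's -x, free of the door; beyond that it swings towards -y; limit 2.6. Friction pivot: stays where left; about 1 N at mid arm turns it.
- latch_pivot (a point): On the latch's vertical pivot axis at the bar's mid height (cabinet z = 184). Axes turn with the bar: y from pivot to tip, x across (the cabinet's axes at joint 0). Bar 10 thick, 20 high (z = 174 to 194), y = -12 to +85; boss 18 across, top z = 198. Below it a fixed bracket, 30 wide, top z = 171, reaches to the cabinet's x = -119.
- latch_tip (a point): Outer end of the latch bar, 85 from the pivot axis, at mid height.
- tray: Black ABS cartridge tray, 110 x 150 x 28 high, loose on the glass at the cabinet's right; bystander. Origin: centre of underside.
- headshell: Chrome headshell about 50 x 18 x 15 high, loose on the cabinet's roof towards the back; bystander. Origin: centre of underside.
- guard: Blue hard silicone stylus guard, 24 x 18 x 16 high, loose on the glass at the cabinet's left; bystander. Origin: centre of underside.
- driver: Short steel hex driver, 95 long, handle 14 thick, lying on the glass at the cabinet's left; bystander. Origin: underside, near the middle.

How it is judged:
On the way, in this order (a step that is already met when the one before it is completed fails the run):
1. the door is fully shut while the latch bar is still turned away from it (value of joint door below 0.04 rad and value of joint latch above 0.4 rad), for 0.1 s.
2. the latch bar lies across the front of the shut door (value of joint door below 0.04 rad and value of joint latch below 0.15 rad), for 0.2 s.
At the end, for the whole second after the job is handed in: The door is shut to within 0.04 rad, the latch bar lies across it within 0.15 rad of flat, both are at rest, and tray, headshell, guard and driver are within 20 mm of where they started (all of step 2 and velocity of joint door between -0.05 and 0.05 rad/s and velocity of joint latch between -0.05 and 0.05 rad/s and distance of each of tray, headshell, guard, driver from where it was at the start of the episode below 0.02 m); the robot touches nothing.
It fails at once if the tray, headshell, guard or driver is pushed or carried off (over 20 mm) (distance of any of tray, headshell, guard, driver from where it was at the start of the episode above 0.02 m).
It fails at once if the latch bar is taken between the fingers (x of the grasp point in the frame of latch_pivot between -0.005 and 0.005 m and y of the grasp point in the frame of latch_pivot between -0.012 and 0.085 m and z of the grasp point in the frame of latch_pivot between -0.02 and 0.02 m).
It fails at once if the door panel is taken between the fingers (x of the grasp point in the frame of door_centre between -0.007 and 0.007 m and y of the grasp point in the frame of door_centre between -0.087 and 0.087 m and z of the grasp point in the frame of door_centre between -0.097 and 0.107 m).
It also fails if it takes over 48 s, if anything falls off the work surface, if the arm or the gripper's body presses on something with over 40 N, if the wrist force passes 120 N, or if a joint passes its speed limit or range.

## Working session

There is one attempt and no reset: what is moved stays moved. The work goes in short steps, Python scripts to look and compute and a tool call to move; the robot and the scene stay as the last step left them, time stands still between calls to the robot, and variables do not carry over. Pictures are saved under pics/ and viewed, at most 10 in all, crops included, and the job is handed in when it is done.

Besides the shell and the picture viewer there is one more tool, called after "Request:" as a command line: name --pt "numbers of a row" for each row, then --argument value for the rest. play_rows: Moves the arm, as the interface text tells. Its arguments: {"type":"object","properties":{"commands":{"type":"array","items":{"type":"array","items":{"type":"number"}}},"force":{"type":"number"}},"required":["commands"]}

```bash
mkdir -p pics
python3 - <<'E'
from station import ctrl
import cv2
for n in("scene","top"):
    cv2.imwrite(f"pics/{n}0.png",ctrl.camera(n)); print(ctrl.camera_model(n))
o=ctrl.get_obs();print(o)
E
```

```text
{'fx': 502.9521784523707, 'fy': 502.9521784523707, 'cx': 281.3100487638851, 'cy': 209.0982602914902, 'distortion': array([-0.01458334,  0.        ,  0.        ,  0.        ,  0.        ]), 'rvec': array([ 0.8019022 ,  2.7419607 , -0.86578821]), 'tvec': array([ 0.53956276, -0.21465909,  1.3493325 ])}
{'fx': 493.87900773668935, 'fy': 493.87900773668935, 'cx': 269.71926615716194, 'cy': 211.30581983553566, 'distortion': array([-0.14384844,  0.        ,  0.        ,  0.        ,  0.        ]), 'rvec': array([ 2.16729834, -2.17470025,  0.13283904]), 'tvec': array([0.01840606, 0.66630333, 1.02654556])}
{'time_s': 0.1, 'qpos': array([-1.23059302e+00,  3.00406765e-01,  1.52153733e+00, -1.66724757e-05,
        1.32068683e+00, -6.65982302e-02]), 'joint_vel': array([ 5.15135421e-05, -9.95636662e-04, -6.95979451e-04, -1.02436715e-03,
        2.27601284e-04, -3.23974108e-04]), 'tau': array([ 3.78110140e-03, -5.32642400e+01, -3.53285480e+01,  7.10312999e-02,
        2.34676368e-02, -7.27857037e-05]), 'ee_pos': array([ 0.21753442, -0.50489041,  0.20494012]), 'eef_rot': array([-3.14055560e+00, -5.29827060e-05,  4.06805649e-01]), 'force': array([-0.49644954,  0.01744347,  0.04096247]), 'moment': array([ 0.03265541, -0.00738746,  0.05096803]), 'grip_force': 0.0, 'grip_width': 0.09365691006439258}
```

View pics/scene0.png

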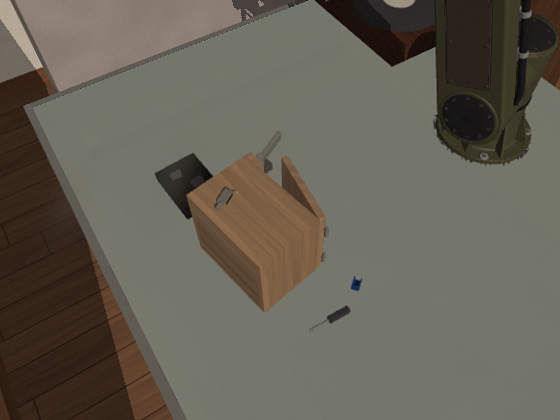

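View pics/top0.png

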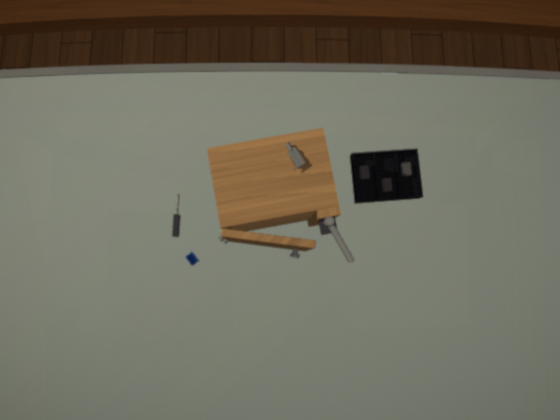

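The top view shows the cabinet roof (corners about (207,149), (323,129), (339,214), (222,229)). The door is ajar, with its top edge running (222,233)→(315,244). The latch runs from its pivot at about (330,220) to its tip at about (352,260), turned away. The tray is to the right; the driver and guard are to the left.

```bash
cat > h.py <<'E'
import numpy as np,cv2
from station import ctrl
def ray(n,px,z):
    m=ctrl.camera_model(n);K=np.array([[m['fx'],0,m['cx']],[0,m['fy'],m['cy']],[0,0,1]])
    u=cv2.undistortPoints(np.array(px,float).reshape(-1,1,2),K,m['distortion']).reshape(-1,2)
    R=cv2.Rodrigues(m['rvec'])[0];d=np.c_[u,np.ones(len(u))]@R;c=-R.T@m['tvec']
    return c+d*((z-c[2])/d[:,2])[:,None]
def proj(n,P):
    m=ctrl.camera_model(n);K=np.array([[m['fx'],0,m['cx']],[0,m['fy'],m['cy']],[0,0,1]])
    return cv2.projectPoints(np.array(P,float),m['rvec'],m['tvec'],K,m['distortion'])[0].reshape(-1,2)
E
python3 - <<'E'
from h import *
r=ray('top',[(207,149),(323,129),(339,214),(222,229)],.2);print(r.round(4))
print([round(np.linalg.norm(r[i]-r[i-3]),4) for i in range(4)])
print('door',(d:=ray('top',[(222,233),(315,244)],.197)).round(4),'latch',(l:=ray('top',[(330,221),(352,260)],.194)).round(4),np.linalg.norm(l[1]-l[0]))
print('cam',(-cv2.Rodrigues(ctrl.camera_model('top')['rvec'])[0].T@ctrl.camera_model('top')['tvec']).round(3))
im=cv2.imread('pics/top0.png')[120:280,195:365];cv2.imwrite('pics/crop.png',cv2.resize(im,None,fx=3.7,fy=3.7,interpolation=cv2.INTER_CUBIC))
E
```

```text
[[ 0.7647  0.1338  0.2   ]
 [ 0.8027 -0.0818  0.2   ]
 [ 0.6431 -0.1083  0.2   ]
 [ 0.6163  0.1049  0.2   ]]
[np.float64(0.219), np.float64(0.1617), np.float64(0.2148), np.float64(0.1511)]
door [[ 0.6093  0.1051  0.197 ]
 [ 0.5887 -0.0638  0.197 ]] latch [[ 0.6308 -0.0923  0.194 ]
 [ 0.5592 -0.1317  0.194 ]] 0.0817199115467429
cam [0.55  0.03  1.093]
```

View pics/crop.png

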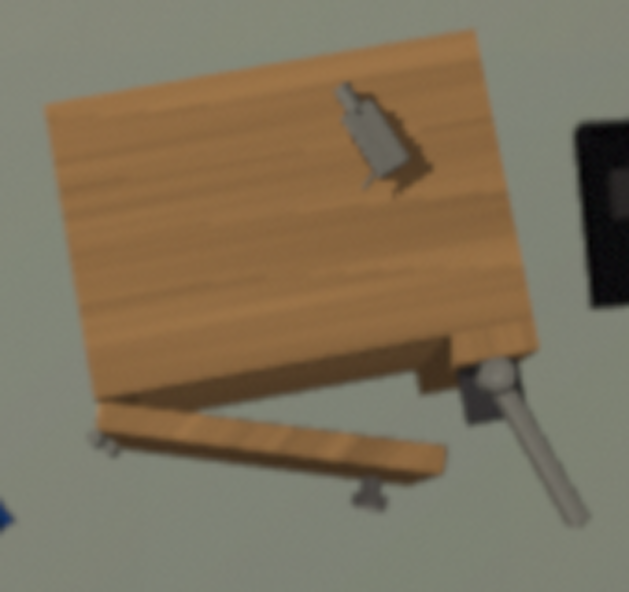

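The crop shows the headshell on the roof. The door's free top edge runs (445,447)–(440,473) and its knob is at (370,495). The latch boss is at (497,375) with the tip at (580,520), pointing outward and right.

```bash
cat >> h.py <<'E'
f=lambda *p:[(195+x/3.7-.4,120+y/3.7-.4) for x,y in p]
r=ray('top',f((45,105),(475,30),(97,402),(538,350)),.2)
A=np.array([[75,110],[75,-110],[-75,110],[-90,-110]])/1e3
B=r[:,:2];H=(A-A.mean(0)).T@(B-B.mean(0));yaw=np.arctan2(H[0,1]-H[1,0],H[0,0]+H[1,1])
R2=np.array([[np.cos(yaw),-np.sin(yaw)],[np.sin(yaw),np.cos(yaw)]]);t=B.mean(0)-R2@A.mean(0)
W=lambda x,y:R2@[x,y]+t
C=lambda p:R2.T@(np.asarray(p)[:2]-t)
E
python3 - <<'E'
from h import *
print('yaw',yaw,'t',t,'res mm',((B-(A@R2.T+t))*1e3).round(1).tolist())
d=ray('top',f((97,402),(445,447),(440,473),(105,430)),.197)
print('door',[C(p).round(4).tolist() for p in d]); v=C(d[1])-C(d[0]);print('ang',np.arctan2(-v[0],-v[1]))
l=np.r_[ray('top',f((497,375)),.198),ray('top',f((578,522)),.194)]
print('latch',[C(p).round(4).tolist() for p in l]);v=C(l[1])-C(l[0]);print(np.arctan2(-v[0],v[1]),np.linalg.norm(v))
for n,p in dict(pivot=(-.098,-.088),hinge=(-.075,.11),front_out=(-.09,-.05)).items():print(n,W(*p).round(4))
k=ray('top',f((372,505)),.063);print('knob',C(k[0]))
print('guard',C(ray('top',[(192,258)],.016)[0]),'driver',C(ray('top',[(177,215)],.01)[0]),'headshell',[C(p).round(3) for p in ray('top',f((340,90),(400,175)),.215)],'tray',[C(p).round(3) for p in ray('top',[(351,153),(355,202)],.028)])
E
```

```text
yaw 0.17852015020342718 t [0.71173862 0.01301141] res mm [[0.6, -0.3], [0.1, 0.1], [-0.7, -0.9], [0.0, 1.1]]
door [[-0.0756, 0.1094], [-0.1283, -0.0548], [-0.1404, -0.0499], [-0.0898, 0.1079]]
ang 0.3105700835399549
latch [[-0.0981, -0.0868], [-0.1766, -0.1129]]
1.892095916717285 0.0827114919592292
pivot [ 0.6309 -0.091 ]
hinge [0.6184 0.1079]
front_out [ 0.632  -0.0522]
knob [-0.14869269 -0.02304253]
guard [-0.11202292  0.19553161] driver [-0.01243495  0.21337848] headshell [array([ 0.053, -0.036]), array([ 0.006, -0.057])] tray [array([ 0.052, -0.19 ]), array([-0.057, -0.176])]
```

Request:
play_rows --pt "0 0 0 0 0 6.55 1" --pt "0 0 0 0 0 6.55 1" --pt "0.021 -0.0218 0.0042 0 0 0 1" --pt "0.021 -0.0218 0.0042 0 0 0 1" --pt "0.021 -0.0218 0.0042 0 0 0 1" --pt "0.021 -0.0218 0.0042 0 0 0 1" --pt "0.021 -0.0218 0.0042 0 0 0 1" --pt "0.021 -0.0218 0.0042 0 0 0 1" --pt "0.021 -0.0218 0.0042 0 0 0 1" --pt "0.021 -0.0218 0.0042 0 0 0 1" --pt "0.021 -0.0218 0.0042 0 0 0 1" --pt "0.021 -0.0218 0.0042 0 0 0 1" --pt "0.021 -0.0218 0.0042 0 0 0 1" --pt "0.021 -0.0218 0.0042 0 0 0 1" --pt "0.021 -0.0218 0.0042 0 0 0 1" --pt "0.021 -0.0218 0.0042 0 0 0 1" --pt "0.021 -0.0218 0.0042 0 0 0 1" --pt "0.021 -0.0218 0.0042 0 0 0 1" --pt "0.021 -0.0218 0.0042 0 0 0 1" --pt "0 0 0 0 0 0 1"

```text
time_s: 1.77
ee_pos: [0.5046, -0.0736, 0.133]
eef_rot: [-3.141, 0.001, 0.181]
force: [-0.3, -0.2, 0.4]
grip_width: 0.0003
grip_force: 0.0
```

Run:
```python
from h import *
o=ctrl.get_obs();print(o['time_s'],C(o['ee_pos']),o['ee_pos'],o['eef_rot'],o['force'],o['grip_width'])
cv2.imwrite('pics/s1.png',ctrl.camera('scene'))
```

```text
1.7667 [-0.21921468 -0.04845266] [ 0.5046117  -0.07359793  0.13299342] [-3.14054158e+00  9.04805265e-04  1.81250313e-01] [-0.27809649 -0.23392456  0.37605837] 0.00030114930866921363
```

View pics/s1.png

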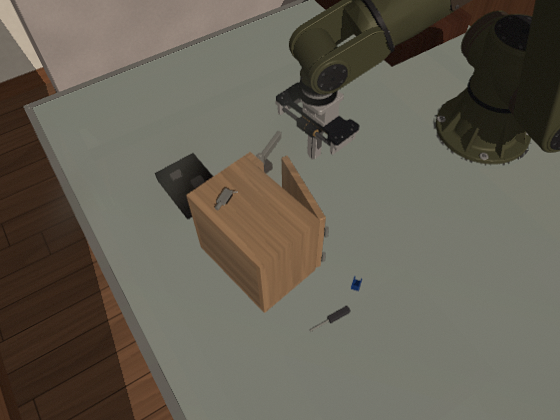

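The gripper's closed fingers (about (314,145)) stand in front of the door with the latch untouched. Next I push the door shut.

Request:
play_rows --pt "0.01 -0.008 0 0 0 0 1" --pt "0.015 -0.008 0 0 0 0 1" --pt "0.015 0 0 0 0 0 1" --pt "0.01 0 0 0 0 0 1" --pt "0.007 0 0 0 0 0 1" --pt "0.006 0 0 0 0 0 1" --pt "0.006 0 0 0 0 0 1" --pt "0.006 0 0 0 0 0 1" --pt "0.006 0 0 0 0 0 1" --pt "0.006 0 0 0 0 0 1" --pt "0.006 0 0 0 0 0 1" --pt "0.006 0 0 0 0 0 1" --pt "0.005 0 0 0 0 0 1" --pt "0.004 0 0 0 0 0 1" --pt "0.003 0 0 0 0 0 1" --pt "0.003 0 0 0 0 0 1" --pt "0 0 0 0 0 0 1" --pt "0 0 0 0 0 0 1"

```text
time_s: 3.32
ee_pos: [0.6126, -0.0411, 0.134]
eef_rot: [-3.142, 0.0, 0.178]
force: [-0.2, 0.2, -0.4]
grip_width: 0.0006
grip_force: 0.0
```

Run:
```python
from h import *
o=ctrl.get_obs();print(o['time_s'],C(o['ee_pos']),o['ee_pos'],o['force'])
```

```text
3.3167 [-0.10713297 -0.03567168] [ 0.6126426  -0.04111734  0.13396741] [-0.2012938   0.18423559 -0.4242909 ]
```

Creep to the stop.

Request:
play_rows --pt "0.003 0 0 0 0 0 1" --pt "0.003 0 0 0 0 0 1" --pt "0.002 0 0 0 0 0 1" --pt "0.001 0 0 0 0 0 1" --pt "0 0 0 0 0 0 1" --pt "0 0 0 0 0 0 1"

```text
time_s: 3.82
ee_pos: [0.6211, -0.0397, 0.1341]
eef_rot: [-3.142, 0.001, 0.178]
force: [-6.1, -0.7, 2.6]
grip_width: 0.0005
grip_force: 2.8
```

Run:
```python
from h import *
o=ctrl.get_obs();print(o['time_s'],C(o['ee_pos']),o['ee_pos'],o['force'])
```

```text
3.8167 [-0.09850995 -0.03577683] [ 0.62114724 -0.0396896   0.13410934] [-6.10927472 -0.65469368  2.57305709]
```

The force stepped to 6 N at the expected x, so the door is at its stop. Back off, then go around to the latch's outer side.

Request:
play_rows --pt "-0.01 0 0 0 0 0 1" --pt "-0.025 0 0 0 0 0 1" --pt "-0.03 0 0 0 0 0 1" --pt "-0.03 0 -0.01 0 0 0 1" --pt "-0.03 0.01 -0.015 0 0 0 1" --pt "0 0.03 -0.015 0 0 0 1" --pt "0 0.03 0 0 0 0 1" --pt "0 0.03 0 0 0 0 1" --pt "0 0.025 0 0 0 0 1" --pt "0.02 0 0 0 0 0 1" --pt "0.025 0 0 0 0 0 1" --pt "0.025 0 0 0 0 0 1" --pt "0 0 0 0 0 0 1" --pt "0 0 0 0 0 0 1" --pt "0 0 0 0 0 0 1"

```text
time_s: 5.07
ee_pos: [0.5891, -0.1723, 0.1739]
eef_rot: [-3.141, 0.0, 0.178]
force: [-0.1, -0.4, 0.1]
grip_width: 0.0006
grip_force: 0.0
```

Run:
```python
from h import *
o=ctrl.get_obs();c=C(o['ee_pos']);print(o['time_s'],c,o['ee_pos'],o['force'])
cv2.imwrite('pics/t2.png',cv2.resize(ctrl.camera('top')[110:290,180:400],None,fx=3,fy=3))
cv2.imwrite('pics/s2.png',cv2.resize(ctrl.camera('scene')[70:270,180:400],None,fx=2.5,fy=2.5))
p=c
for th in [1.8,1.6,1.4,1.2,1.0,.8,.6,.4,.2,.1,.03]:
    s,k=np.sin(th),np.cos(th);q=np.array([-.098,-.088])+.055*np.array([-s,k])+np.array([-k,-s])*(.005+.008*k*np.sign(k)+.0125*s)
    d=q-p;p=q;print(th,q.round(4),'tool',(d*[1,-1]).round(4))
```

```text
5.0667 [-0.15357448 -0.1606065 ] [ 0.58912426 -0.17231341  0.17385824] [-0.05845384 -0.37855381  0.10157424]
1.8 [-0.1472 -0.119 ] tool [ 0.0063 -0.0416]
1.6 [-0.1525 -0.1073] tool [-0.0052 -0.0117]
1.4 [-0.1554 -0.0971] tool [-0.0029 -0.0103]
1.2 [-0.1563 -0.0863] tool [-0.001  -0.0108]
1.0 [-0.155 -0.075] tool [ 0.0013 -0.0113]
0.8 [-0.1511 -0.0637] tool [ 0.0039 -0.0113]
0.6 [-0.1445 -0.0531] tool [ 0.0066 -0.0106]
0.4 [-0.1353 -0.0441] tool [ 0.0092 -0.0091]
0.2 [-0.1239 -0.0371] tool [ 0.0113 -0.0069]
0.1 [-0.1176 -0.0347] tool [ 0.0063 -0.0024]
0.03 [-0.113  -0.0334] tool [ 0.0046 -0.0013]
```

View pics/t2.png

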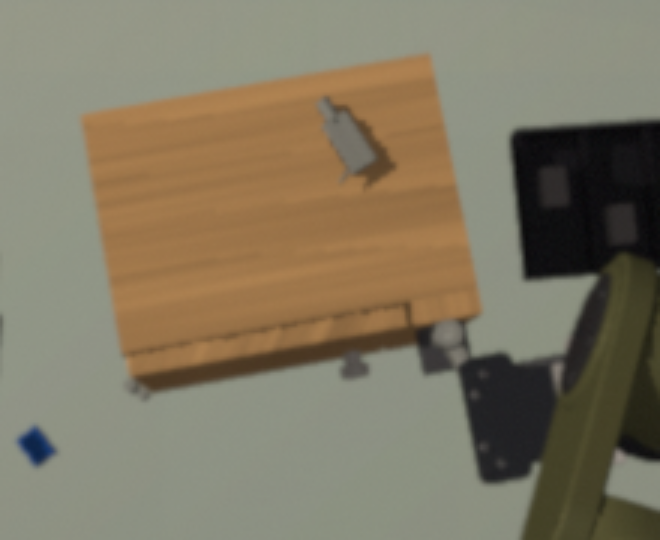

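View pics/s2.png

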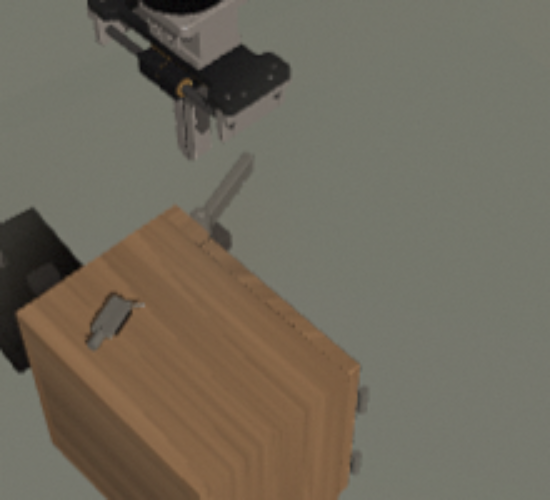

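The top view shows the door top flush with the stile at (408,310). The scene view shows the latch (250,155)–(205,215) still turned out, with the fingers on its outer side. Now I sweep the bar.

Request:
play_rows --pt "0.003 -0.02 0 0 0 0 1" --pt "0.003 -0.0216 0 0 0 0 1" --pt "-0.0052 -0.0117 0 0 0 0 1" --pt "-0.003 -0.0103 0 0 0 0 1" --pt "-0.001 -0.0108 0 0 0 0 1" --pt "0.0007 -0.0057 0 0 0 0 1" --pt "0.0007 -0.0057 0 0 0 0 1" --pt "0.002 -0.0057 0 0 0 0 1" --pt "0.002 -0.0057 0 0 0 0 1" --pt "0.0033 -0.0053 0 0 0 0 1" --pt "0.0033 -0.0053 0 0 0 0 1" --pt "0.0046 -0.0045 0 0 0 0 1" --pt "0.0046 -0.0045 0 0 0 0 1" --pt "0.0056 -0.0035 0 0 0 0 1" --pt "0.0056 -0.0035 0 0 0 0 1" --pt "0.003 -0.0012 0 0 0 0 1" --pt "0.003 -0.0012 0 0 0 0 1" --pt "0 0 0 0 0 0 1" --pt "0 0 0 0 0 0 1" --pt "0 0 0 0 0 0 1"

```text
time_s: 6.83
ee_pos: [0.6017, -0.042, 0.174]
eef_rot: [-3.141, -0.0, 0.178]
force: [0.2, 0.3, -0.5]
grip_width: 0.0003
grip_force: 0.0
```

Run:
```python
from h import *
o=ctrl.get_obs();c=C(o['ee_pos']);print(o['time_s'],c,o['ee_pos'],o['force'])
cv2.imwrite('pics/s3.png',cv2.resize(ctrl.camera('scene')[70:270,180:400],None,fx=2.5,fy=2.5))
```

```text
6.8333 [-0.11802796 -0.03460604] [ 0.60173152 -0.04200329  0.17403443] [ 0.20314119  0.33530969 -0.50895755]
```

View pics/s3.png

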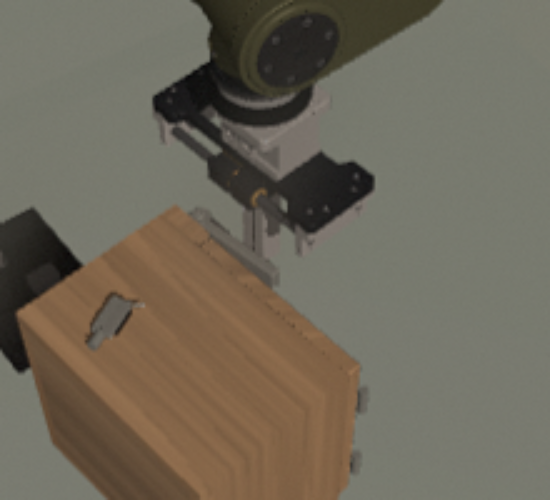

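The bar lies nearly flat along the front, (205,215)–(275,280), with the fingers behind it at (255,230). Creep on to the stop.

Request:
play_rows --pt "0.003 0 0 0 0 0 1" --pt "0.002 0 0 0 0 0 1" --pt "0.002 0 0 0 0 0 1" --pt "0.001 0 0 0 0 0 1" --pt "0 0 0 0 0 0 1" --pt "0 0 0 0 0 0 1" --pt "0 0 0 0 0 0 1"

```text
time_s: 7.47
ee_pos: [0.6083, -0.0407, 0.1741]
eef_rot: [-3.141, 0.004, 0.178]
force: [-15.9, -0.9, 6.0]
grip_width: 0.0005
grip_force: 7.8
```

Run:
```python
from h import *
o=ctrl.get_obs();print(o['time_s'],C(o['ee_pos']),o['force'])
```

```text
7.4667 [-0.11137211 -0.03451804] [-15.881119    -0.8506196    6.00329463]
```

At the stop (16 N). Retreat.

Request:
play_rows --pt "-0.005 0 0 0 0 0 1" --pt "-0.02 0 0 0 0 0 1" --pt "-0.03 0 0 0 0 0 1" --pt "-0.035 0 -0.02 0 0 0 1" --pt "-0.035 0.02 -0.03 0 0 0 1" --pt "-0.035 0.04 -0.03 0 0 0 1" --pt "-0.02 0.04 -0.02 0 0 0 1" --pt "-0.02 0.04 0 0 0 0 1" --pt "0 0.04 0 0 0 0 1" --pt "0 0.03 0 0 0 0 1" --pt "0 0 0 0 0 0 1" --pt "0 0 0 0 0 0 1" --pt "0 0 0 0 0 0 1" --pt "0 0 0 0 0 0 1"

```text
time_s: 8.63
ee_pos: [0.4669, -0.2535, 0.2566]
eef_rot: [3.142, -0.0, 0.179]
force: [0.1, 0.2, -0.1]
grip_width: 0.0004
grip_force: 0.0
```

Run:
```python
from h import *
cv2.imwrite('pics/t4.png',cv2.resize(ctrl.camera('top')[110:290,160:440],None,fx=2.8,fy=2.8))
```

```text
(no output)
```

View pics/t4.png

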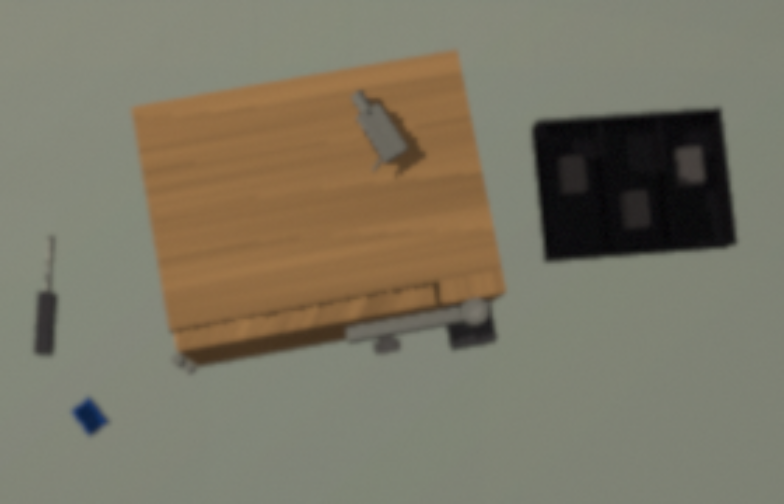

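The door is flush. The bar lies parallel across it, (347,333)–(475,312), the bystanders are in place and the robot is clear.

```bash
python3 -c "
from station import ctrl
print(ctrl.hand_in())"
```

```text
the job is handed in; nothing more can be done
None
```

I pushed the door shut to its stop, then pushed the latch bar flat across it; the tray, headshell, guard and driver look undisturbed in the final picture, the robot is clear, and the job was handed in at about 9 s (no verdict was returned).

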